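# Hang the bolt gauge plate on its twin pegs

## Robot

A 6-joint arm with a two-finger parallel gripper is mounted at the origin on the work surface. World frame = base frame: x ahead of the robot, y to its left, z up, the work surface at z = 0. Lengths are in mm, angles in rad, forces in N, time in s.
With the tool pointing down it reaches from about 325 to 900 mm from the base axis. Payload 6.1 kg.
Tool frame: the origin (TCP) lies midway between the tips of the shut fingers; the grasp point (between the pads) lies 19 mm behind it; z points along the fingers, y is the line along which they close (so a half turn about z gives the same grasp; the last joint's range is limited). The gripper opens to 87 mm and grips with 3 to 60 N. Pads are 19 mm wide; open, the fingers measure 117 mm over their backs; the gripper's body (75 mm by 190 mm) begins 51 mm behind the grasp point.
Start: joints at [-1.461, 0.22, 1.526, -0, 1.395, -0.126], TCP at [146.006, -607.699, 222.538] pointing down, gripper open.
Joint ranges: [-2.98, 2.98], [-0.91, 2.08], [0.09, 2.57], [-1.24, 4.39], [0.2, 2.65], [-2.68, 2.68]. Speed limits (rad/s): [2.57, 2.57, 3.01, 3.14, 3.14, 3.14].

## Interface

Orientations are given as a rotation vector (axis times angle).
In Python, from cell import * gives the robot as it stands. Calls block until the motion is done:
- goto(position, orientation): joint-space move of the TCP to a pose.
- line_to(position, attitude=None, v=150): straight line of the TCP; attitude=None keeps the orientation; v is the mean speed in mm/s.
- move_j(angles): joint-space move.
- open_jaws() and close_gripper(): open the fingers fully, or close them until they stop; the grip force is fixed at half the most.
- hold(seconds).
- inverse_kinematics(position, orientation): joint angles nearest the present ones, or None.
- snapshot(name): name is "scene" or "side" or "wrist"; returns a dict with "img" (420x560x3 uint8, red, green, blue), "depth" (420x560 float32, mm along the optical axis (not along the pixel's ray), 0 where there is no reading), "intrinsics" (3x3 intrinsics, pixels), "xyz" and "rotation" of the camera in the world. Camera axes: x right, y down, z forward; pixel columns grow to the right and rows downward; lengths in mm; the calibration is good to about 2 mm. A picture is of the moment at which its call begins.
A pose or a line that the arm cannot do raises PlanningError and nothing moves.
- hand_in(): hands the job in; it is judged then, once.
Readings, each from a call of its own:
- get_t(): time.
- get_qpos(): joint angles.
- get_joint_vel(): joint speeds.
- get_joint_torque(): joint torques, N m.
- get_tcp_pos(): TCP position.
- get_tool_rot(): TCP orientation.
- get_contact_force(): force on the tool from outside, world axes, zero at the start.
- get_moment(): the same for the moment, N m.
- get_width(): finger opening in mm.
- get_grasp_force(): force on a finger pad.
Only numpy, scipy, OpenCV 4.12 (cv2) and the standard library are available. Lean on these libraries where they do the work, as an engineer would, in place of code of your own. Each camera call takes 0.05 s, during which the arm holds its last target. There are 200 camera calls.

## Task

Take the aluminium bolt gauge plate out of the wooden rack by its tab and hang it on the red stand, one peg through each of its two upper corner holes, slid all the way on until it is flush against the peg bar. Ease it on gently, feeling for the pegs (never press it against the stand with more than about 25 N), let go and leave it hanging upright and still. Do not disturb the other things on the bench.

Things in the scene. Friction and masses are not known exactly. Their poses are not given: they have to be found in the camera images.
- gauge: Bolt gauge: plain aluminium plate 8 mm thick, 0.2 to 0.45 kg, on edge in the rack. Main part 160 mm wide, 85 mm high; a tab 44 mm wide rises 45 mm above the middle of its top edge (130 mm high in all). Origin: middle of its bottom edge, mid-thickness; x across the thickness, y along the width, z up. Same on both faces, either way round fits.
- gauge_tab (a point): Middle of the top edge of the gauge's tab, 130 mm above the gauge origin; the axes are those of the gauge.
- gauge_holes (a point): Point on the gauge midway between its two hanging holes, mid-thickness, 69 mm above the gauge origin. The hanging holes are round, 15 mm in diameter, straight through, in the upper corners at gauge y = +60 and -60 mm. Three larger holes (19 to 28 mm) lower down are bolt sizes, not for hanging.
- rack: Fixed wooden rack: base 100 x 190 x 12 mm, two rails along its y, 170 mm long, tops 46 mm above the bench, with a 10 mm slot between them where the gauge stands on the base (it may lean up to 4 degrees). Origin: centre of its underside; the slot runs along y.
- stand: Fixed red steel stand: base 130 x 220 x 10 mm, two posts 140 mm high carrying a steel peg bar (170 mm wide, 26 mm high, 12 mm thick) with two level pegs pointing along the stand's +x, away from the robot. Origin: on the bench just in front of the posts, midway, 12 mm behind the bar's front face; x along the pegs, z up. Nothing on it is higher than the bar and posts.
- stand_pegs (a point): Nominal point midway between the two peg axes on the bar's front face (stand x 12, y 0, z 125 mm), stand's axes. Pegs: 12 mm thick, 120 mm apart, 30 mm long, ends bevelled 1 mm. The bar was clamped by hand: with both pegs it sits up to 9 mm off this in stand y and up to 6 mm in z (not in the measured pose; find by feel or eye). It stays level and does not give.
- partbin: Bystander: blue open parts bin with bolts, 150 x 100 x 75 mm. Origin: centre of its underside.
- spray: Bystander: upright spray can, 65 mm diameter, 190 mm high. Origin: centre of its underside.
- bearing: Bystander: steel bearing ring lying flat, 72 mm outside diameter, 20 mm high. Origin: centre of its underside.
- bigbolt: Bystander: dark steel bolt lying on the bench, 80 mm long. Origin: on the bench beneath the joint of head and shank.
There are look-alikes about, which are no part of the job. Of the things like the rack, leave any that is purple; of the rest the smaller one is meant.

How it is judged:
By the outcome, as a careful person would: the job done as asked, in the order asked, and still so for the second after the job is handed in, with the robot touching nothing.
It also fails if it takes over 61 s, if anything falls off the work surface, if the arm or the gripper's body presses on something with over 40 N, if the wrist force passes 120 N, or if a joint passes its speed limit or range.

## Working session

There is one attempt and no reset: what is moved stays moved. The work goes in short steps, each a Python script; the robot and the scene stay as the last script left them, time stands still between calls to the robot, and variables do not carry over. Pictures are saved under pics/ and viewed, at most 10 in all, crops included, and the job is handed in when it is done.

```bash
ls; mkdir -p pics; python3 - <<'E'
from cell import *
import cv2,numpy as np,pickle
for n in("scene","side"):
    s=snapshot(n); pickle.dump(s,open(f"{n}.pkl","wb"))
    cv2.imwrite(f"pics/{n}0.png",s["img"][:,:,::-1])
    print(n,s["xyz"],np.round(s["rotation"],3).tolist(),s["intrinsics"].tolist(),(s["depth"]>0).mean())
print(get_t(),get_tcp_pos(),get_tool_rot())
E
```

```text
pics
scene [1117.1012772   255.24633784 1058.33088459] [-1.524, -2.233, 0.724] [[437.18821897939097, 0.0, 280.5740610972426], [0.0, 437.18821897939097, 205.62258746005276], [0.0, 0.0, 1.0]] 0.9958673469387755
side [-104.88357711  700.65506602  726.07166896] [-0.87, 2.334, -1.29] [[396.78959563517753, 0.0, 275.13027823200395], [0.0, 396.78959563517753, 207.34757625861417], [0.0, 0.0, 1.0]] 0.9960289115646258
0.1 [ 145.92485173 -607.16095081  221.54325867] [-3.11805929e+00 -3.69309937e-01 -1.56516972e-05]
```

View pics/scene0.png

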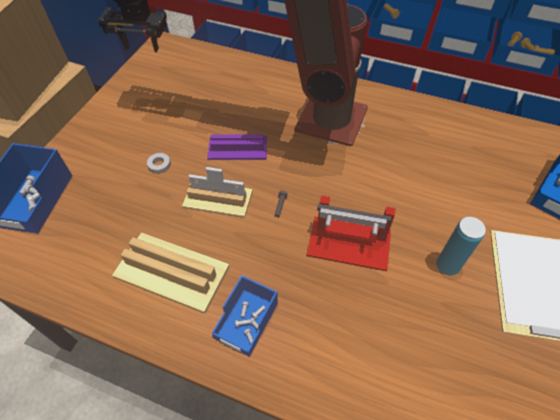

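View pics/side0.png

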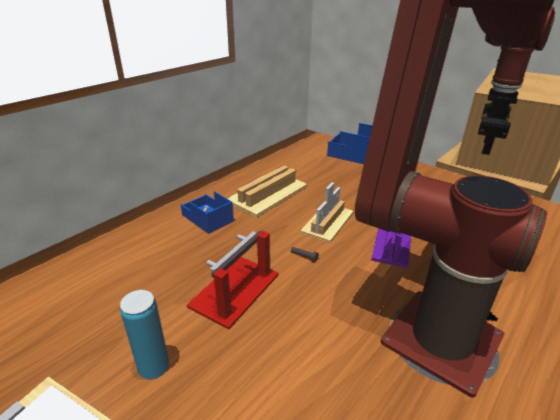

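Scene view: the gauge stands in the small wooden rack at about (217,187), the stand is at (350,230) with its pegs pointing to the camera, the purple rack is at (237,147) and the big rack at (172,270). Next: rough positions from depth.

```bash
cat > h.py <<'E'
import numpy as np,cv2,pickle
from scipy.spatial.transform import Rotation as R
def cloud(s):
    K=s["intrinsics"];d=s["depth"];v,u=np.mgrid[:d.shape[0],:d.shape[1]]
    p=np.dstack([(u-K[0,2])/K[0,0]*d,(v-K[1,2])/K[1,1]*d,d])
    Rm=np.array(s["rotation"]);Rm=R.from_rotvec(Rm).as_matrix() if Rm.size==3 else Rm
    return p@Rm.T+np.array(s["xyz"])
def ray(s,uv,z):
    K=s["intrinsics"];Rm=R.from_rotvec(np.array(s["rotation"])).as_matrix()
    d=Rm@np.array([(uv[0]-K[0,2])/K[0,0],(uv[1]-K[1,2])/K[1,1],1]);o=np.array(s["xyz"])
    return o+d*(z-o[2])/d[2]
def rect(xy):
    return cv2.minAreaRect(xy.astype(np.float32))
E
python3 - <<'E'
from h import *
s=pickle.load(open("scene.pkl","rb"));P=cloud(s);hsv=cv2.cvtColor(s["img"],cv2.COLOR_RGB2HSV)
print("bench z",np.median(P[300:340,330:380,2]))
def box(r0,r1,c0,c1):
    m=np.zeros(P.shape[:2],bool);m[r0:r1,c0:c1]=1;return m
g=box(165,205,183,253)&(P[:,:,2]>55)
print("gauge",g.sum(),rect(P[g][:,:2]),P[g].mean(0),P[g][:,2].max()); t=g&(P[:,:,2]>95); print("tab",P[t].mean(0),rect(P[t][:,:2]))
b=box(165,220,175,258)&(P[:,:,2]>7)&(P[:,:,2]<17);print("rackbase",rect(P[b][:,:2]))
red=(hsv[:,:,1]>180)&((hsv[:,:,0]<6)|(hsv[:,:,0]>174))&box(190,275,300,400)
b=red&(P[:,:,2]<16)&(P[:,:,2]>5);print("standbase",b.sum(),rect(P[b][:,:2]))
b=box(190,275,300,400)&(P[:,:,2]>115);print("bar+posts+pegs",rect(P[b][:,:2]),P[b][:,2].max())
E
```

```text
bench z -0.7596153573132369
gauge 769 ((746.3960571289062, 35.838348388671875), (849.6403198242188, 142.69100952148438), 40.153316497802734) [ 470.46386239 -198.47119826  106.9648262 ] 1058.3308845942486
tab [ 487.00462987 -187.60133761  155.23658949] ((750.3505859375, 38.44464111328125), (840.66064453125, 139.017578125), 39.978973388671875)
rackbase ((427.97430419921875, -222.65174865722656), (181.68885803222656, 196.1607208251953), 14.86444091796875)
standbase 2298 ((465.0149841308594, 197.4766387939453), (129.69589233398438, 217.51853942871094), 8.913260459899902)
bar+posts+pegs ((756.3587646484375, 176.16441345214844), (193.13143920898438, 712.9212646484375), 87.20706939697266) 1058.3308845942486
```

```bash
python3 - <<'E'
from h import *
from cell import *
s=pickle.load(open("scene.pkl","rb"));P=cloud(s);ok=(s["depth"]>0)&(P[:,:,2]<250)
def box(r0,r1,c0,c1):
    m=np.zeros(P.shape[:2],bool);m[r0:r1,c0:c1]=1;return m&ok
g=box(165,205,183,253)&(P[:,:,2]>62)
t=g&(P[:,:,2]>103);g&=P[:,:,2]<150
c=P[g][:,:2].mean(0);w=np.linalg.eigh(np.cov(P[g][:,:2].T))[1][:,1]
print("gauge",g.sum(),c,np.degrees(np.arctan2(w[1],w[0])),P[g][:,2].max(),"tab",P[t].mean(0))
b=box(190,275,300,400)&(P[:,:,2]>115);print("bar+posts+pegs",rect(P[b][:,:2]),P[b][:,2].max())
down=lambda yaw:(R.from_euler("z",yaw,degrees=True)*R.from_euler("x",180,degrees=True)).as_rotvec()
yaw=-14.
c=P[t].mean(0)
goto([c[0],c[1],330],down(np.degrees(get_qpos()[0])*0-100))
for _ in [0]:
    s=snapshot("wrist");pickle.dump(s,open("w1.pkl","wb"));cv2.imwrite("pics/w1.png",s["img"][:,:,::-1])
print(s["xyz"],R.from_rotvec(s["rotation"]).as_matrix().round(2).tolist(),get_tcp_pos(),get_qpos(),get_t(),s["intrinsics"][0,0])
E
```

```text
gauge 681 [ 459.24122422 -206.16791531] 100.55453063227858 144.83115001772694 tab [ 459.31973531 -207.17256986  126.37581923]
bar+posts+pegs ((456.39617919921875, 193.69384765625), (80.1965560913086, 198.07162475585938), 8.760066032409668) 142.7303359010366Traceback (most recent call last):
  File "<stdin>", line 14, in <module>
cell.PlanningError: the arm cannot take that pose within its joint ranges
```

```bash
cat >> h.py <<'E'
down=lambda yaw:(R.from_euler("z",yaw,degrees=True)*R.from_euler("x",180,degrees=True)).as_rotvec()
E
python3 - <<'E'
from h import *
from cell import *
for a in(100.5,-79.5):
    print(a,inverse_kinematics([459,-207,330],down(a)),inverse_kinematics([520,195,160],down(a-1.7)),inverse_kinematics([560,195,330],down(a-1.7)))
a=100.5 if inverse_kinematics([459,-207,330],down(100.5)) is not None else -79.5
goto([459,-207,330],down(a))
s=snapshot("wrist");pickle.dump(s,open("w1.pkl","wb"));cv2.imwrite("pics/w1.png",s["img"][:,:,::-1])
print(a,s["xyz"],R.from_rotvec(s["rotation"]).as_matrix().round(2).tolist(),get_tcp_pos(),get_t(),s["intrinsics"][0,0])
E
```

```text
100.5 [-0.58041174 -0.12387025  1.68460055  0.          1.58086236 -0.76367131] [ 2.16764114e-01  1.08182068e-01  1.77389802e+00 -4.44089210e-16
  1.25951256e+00  6.31751399e-02] [ 2.02140951e-01  9.64934554e-02  1.46649721e+00 -4.44089210e-16
  1.57860199e+00  4.85519770e-02]
-79.5 [-5.80411736e-01 -1.23870255e-01  1.68460055e+00 -8.88178420e-16
  1.58086236e+00  2.37792135e+00] None None
100.5 [ 445.96334239 -139.70381876  492.20728065] [[0.98, 0.17, 0.04], [0.18, -0.95, -0.25], [-0.0, 0.25, -0.97]] [ 458.68021267 -207.80549068  329.60656886] 2.0333 355.20968435527436
```

View pics/w1.png

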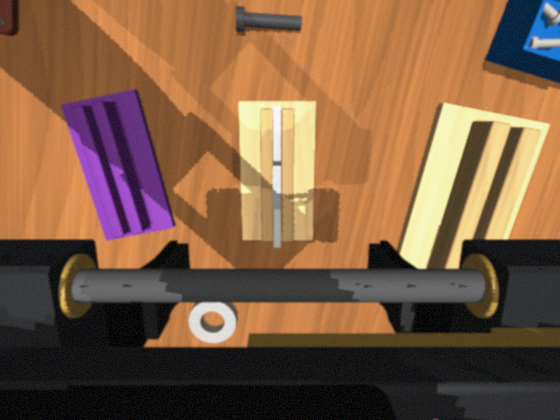

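The wrist view shows the gauge edge-on as a bright strip at column 277, rows 105–245, with the tab at rows 165–245. Next: fit its position, yaw and lean from depth.

```bash
python3 - <<'E'
from h import *
s=pickle.load(open("w1.pkl","rb"));P=cloud(s)
m=np.zeros(P.shape[:2],bool);m[95:262,235:320]=1;m&=s["depth"]>0
p=P[m];p=p[(p[:,2]>60)&(p[:,2]<160)]
print(np.histogram(p[:,2],bins=range(60,161,5)))
def ln(q):
    c=q[:,:2].mean(0);w=np.linalg.eigh(np.cov(q[:,:2].T))[1][:,1];w*=np.sign(w[1]);t=(q[:,:2]-c)@w
    n=np.array([w[1],-w[0]]);x=(q[:,:2]-c)@n
    return len(q),(c+w*(t.min()+t.max())/2).round(1),np.degrees(np.arctan2(w[1],w[0])).round(2),np.ptp(t).round(1),np.ptp(x).round(1)
for lo,hi in((134,150),(88,102)):
    q=p[(p[:,2]>lo)&(p[:,2]<hi)];print(np.median(q[:,2]),ln(q))
# rack base and rails
for lo,hi in((8,16),(42,50)):
    q=P[m];q=q[(q[:,2]>lo)&(q[:,2]<hi)];print("rack",lo,rect(q[:,:2]),len(q))
E
```

```text
(array([  0,   0,   0,   0,   0,   0,   0, 683,   7,   1,   8,   0,   8,
         4,   4,   8, 343,   0,   0,   0]), array([ 60,  65,  70,  75,  80,  85,  90,  95, 100, 105, 110, 115, 120,
       125, 130, 135, 140, 145, 150, 155, 160]))
142.2973306925033 (351, array([ 456.1, -206.1]), np.float64(100.25), np.float64(43.7), np.float64(7.1))
97.39865057124862 (684, array([ 456.2, -206. ]), np.float64(100.47), np.float64(158.8), np.float64(7.7))
rack 8 ((457.2668762207031, -212.01431274414062), (99.95050048828125, 189.0323486328125), 10.462246894836426) 5839
rack 42 ((457.30718994140625, -212.29856872558594), (41.98536682128906, 167.93313598632812), 10.423173904418945) 3332
```

```bash
python3 - <<'E'
from h import *
from cell import *
o=down(100.4)
goto([456.1,-206.1,200],o)
line_to([456.1,-206.1,107],v=80)
print(get_tcp_pos(),get_contact_force())
close_gripper()
print("w",get_width(),get_grasp_force(),get_contact_force(),get_t())
line_to([456.1,-206.1,130],v=40);hold(.2)
print("w",get_width(),get_grasp_force(),get_contact_force(),get_tcp_pos())
line_to([456.1,-206.1,330],v=150)
hold(.2)
def shot(n):
    s=snapshot("wrist");s["tcp"]=get_tcp_pos();pickle.dump(s,open(n+".pkl","wb"));cv2.imwrite(f"pics/{n}.png",s["img"][:,:,::-1])
shot("w2")
goto([540,140,330],down(98.8));hold(.3)
shot("w3")
print("w",get_width(),get_contact_force(),get_tcp_pos(),get_t())
E
```

```text
[ 456.58692761 -206.3981827   107.67802892] [0.01855274 0.29008705 0.28262194]
w 7.38465105976043 29.99854522291571 [-0.00080715  0.04327459 -0.41588772] 5.1667
w 7.606703931905494 29.999001477845013 [ 0.52751656 -0.4603615  -3.13378338] [ 455.83050026 -205.9448271   129.62987786]
w 7.988887820751937 [ 0.74532328 -0.4205157  -3.41991938] [540.11117865 139.32723003 330.04856012] 9.5083
```

View pics/w3.png

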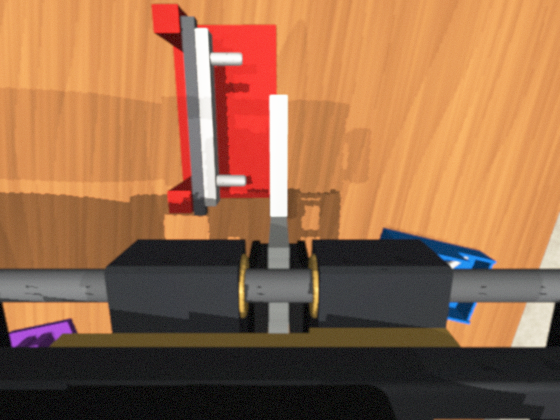

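The held gauge is the white strip at column 279, rows 95–215. The pegs are at (227,58) and (231,181), on the bar at column ~205.

```bash
python3 - <<'E'
from h import *
s=pickle.load(open("w3.pkl","rb"));P=cloud(s);tcp=np.array(s["tcp"])
def box(r0,r1,c0,c1,z0,z1):
    m=np.zeros(P.shape[:2],bool);m[r0:r1,c0:c1]=1;return P[m&(s["depth"]>0)&(P[:,:,2]>z0)&(P[:,:,2]<z1)]
b=box(0,225,150,218,110,160)
print("barhist",np.histogram(b[:,2],bins=range(110,161,2))[0]);
# bar front top edge: white front bar
th=np.radians(8.8)
for k in range(2):
    X=np.array([np.cos(th),np.sin(th)]);Y=np.array([-X[1],X[0]])
    q=box(20,205,196,217,125,160);
    A=np.c_[q[:,:2]@X,q[:,:2]@Y,q[:,2]];
    ys=A[:,1];bins=np.arange(ys.min()+12,ys.max()-12,6)
    f=[(y,np.percentile(A[abs(ys-y)<3,0],97)) for y in bins if (abs(ys-y)<3).sum()>5]
    f=np.array(f);sl=np.polyfit(f[:,0],f[:,1],1);print("front edge slope deg",np.degrees(sl[0]),"x",np.median(f[:,1]),f[:,1].std(),"bar y",ys.min(),ys.max(),"ztop",np.median(A[:,2]));
    th-=sl[0]
X=np.array([np.cos(th),np.sin(th)]);Y=np.array([-X[1],X[0]]);print("stand yaw",np.degrees(th))
print("tcp in stand dirs",tcp[:2]@X,tcp[:2]@Y,tcp[2])
for r in((45,72),(168,195)):
    q=box(*r,219,250,105,140);A=np.c_[q[:,:2]@X,q[:,:2]@Y,q[:,2]]
    print("peg",len(A),"x",A[:,0].min(),A[:,0].max(),"y",np.percentile(A[:,1],[1,50,99]),"ztop",np.percentile(A[:,2],[50,90,99]))
for r in((75,215),):
    q=box(*r,262,296,270,320);A=np.c_[q[:,:2]@X,q[:,:2]@Y,q[:,2]]
    print("gauge",len(A),"x",np.percentile(A[:,0],[1,50,99]),"y",A[:,1].min(),A[:,1].max(),"z",np.median(A[:,2]),"slope",np.degrees(np.polyfit(A[:,1],A[:,0],1)[0]))
# posts
hsv=cv2.cvtColor(s["img"],cv2.COLOR_RGB2HSV);red=(hsv[:,:,1]>180)&((hsv[:,:,0]<6)|(hsv[:,:,0]>174))
q=P[red&(P[:,:,2]>130)&(P[:,:,2]<150)];A=np.c_[q[:,:2]@X,q[:,:2]@Y,q[:,2]];print("posts x",A[:,0].min(),A[:,0].max(),"y",A[:,1].min(),A[:,1].max(),np.median(A[:,2]))
E
```

```text
barhist [  56   51   57   75   59   91   98  149  100   96 1288 3356  171   45
  455  867   23    0    0    0    0    0    0    0    0]
front edge slope deg 0.5549981449768875 x 489.644555244543 1.2499826079236893 bar y 36.90344759050363 209.04233016545948 ztop 132.4846721814415
front edge slope deg -0.005679415304951386 x 488.55512078604573 1.170072336110089 bar y 41.49925252747377 213.6589429265541 ztop 132.4846721814415
stand yaw 8.250681270328066
tcp in stand dirs 554.5149244884777 60.37682382129257 330.0485601198027
peg 311 x 495.5481314961883 517.8911963549806 y [179.10263443 184.07239777 190.89157472] ztop [124.42397867 125.84300523 126.56521845]
peg 304 x 489.090131653973 519.2765050545127 y [51.27314616 66.11074214 70.95290878] ztop [124.42729498 125.86423412 126.72292568]
gauge 497 x [549.718092   553.92445394 557.70502033] y 82.24387770427045 139.74205272838088 z 319.68964710437916 slope -0.6558481935092403
posts x 439.5574127608931 465.5498573787928 y 34.958453480994805 227.31051103692386 140.29565125063726
```

```bash
python3 - <<'E'
from h import *
s=pickle.load(open("w3.pkl","rb"));P=cloud(s)
th=np.radians(8.85);X=np.array([np.cos(th),np.sin(th)]);Y=np.array([-X[1],X[0]])
A=np.dstack([P[:,:,:2]@X,P[:,:,:2]@Y,P[:,:,2]]);ok=s["depth"]>0
def box(r0,r1,c0,c1,z0,z1):
    m=np.zeros(ok.shape,bool);m[r0:r1,c0:c1]=1;return A[m&ok&(A[:,:,2]>z0)&(A[:,:,2]<z1)]
print("tcp",np.array(s["tcp"])[:2]@X,np.array(s["tcp"])[:2]@Y)
for r in((40,76),(164,200)):
    q=box(*r,212,250,105,131);x1=q[:,0].max();q=q[(q[:,0]<x1-3)&(q[:,0]>x1-18)]
    top=q[q[:,2]>np.percentile(q[:,2],99)-1.0]
    c=lambda v:np.linalg.lstsq(np.c_[2*q[:,1:],np.ones(len(q))],(q[:,1:]**2).sum(1),rcond=None)[0]
    s3=c(0);print("peg tip x",x1,"yrange",q[:,1].min(),q[:,1].max(),"top y",top[:,1].mean(),"ztop",np.percentile(q[:,2],[95,99]),"circfit yz",s3[:2],"r",np.sqrt(s3[2]+s3[0]**2+s3[1]**2))
q=box(20,215,190,218,129,136);print("bar top z",np.percentile(q[:,2],[5,25,50,75,95]),"x",np.percentile(q[:,0],[2,50,98]))
e=q[(q[:,0]>480)];print("bar y",e[:,1].min(),e[:,1].max())
q=box(0,230,150,200,137,147);print("posts top",np.median(q[:,2]),"y",q[:,1].min(),q[:,1].max(),"x",q[:,0].min(),q[:,0].max())
E
```

```text
tcp 555.1161242876946 54.5733533056056
peg tip x 519.7860573388148 yrange 173.6844020507173 185.93443522102223 top y 179.56467051341934 ztop [126.12684103 126.44393578] circfit yz [179.59403634 120.54776347] r 5.214214359606135
peg tip x 519.9627370725821 yrange 54.8655751529342 65.67134048312988 top y 60.54462565025229 ztop [126.33000884 126.76874637] circfit yz [ 60.08955129 120.98678987] r 4.911735763434306
bar top z [131.10867141 131.93838068 132.48816978 133.01563919 133.77121941] x [466.63098386 479.00963591 489.67409622]
bar y 35.587050398529634 204.511801443985
posts top 140.3111129238095 y 28.87079840132147 222.57188491169728 x 441.506544074371 466.02913029965197
```

```bash
cat >> h.py <<'E'
th=np.radians(8.85);X=np.array([np.cos(th),np.sin(th)]);Y=np.array([-X[1],X[0]])
W=lambda x,y,z:[*(x*X+y*Y),z]
def S(v): v=np.array(v);return np.array([v[:2]@X,v[:2]@Y,v[2]])
E
cat > ins.py <<'E'
from h import *
from cell import *
y0,z0=120.0,146.2
goto(W(548,y0,200),down(98.85))
line_to(W(548,y0,z0),v=80);line_to(W(529,y0,z0),v=60);hold(.2)
f0=S(get_contact_force());t0=get_t();print("f0",f0,S(get_tcp_pos()),t0)
def probe(y,z,x0,x1,lim=4,step=1.0):
    x=x0
    while x>x1:
        x-=step;line_to(W(x,y,z),v=20);f=S(get_contact_force())-f0
        if f[0]>lim: return x,f
    return x,f
offs=[(0,0)]+[(r*np.cos(a),r*np.sin(a)) for r in(1.5,3) for a in np.arange(8)*np.pi/4]
for dy,dz in offs:
    x,f=probe(y0+dy,z0+dz,529,512)
    print((round(dy,1),round(dz,1)),x,f.round(1),S(get_tcp_pos()).round(1),round(get_t(),1))
    if x<=513: break
    if get_t()-t0>15: break
    line_to(W(529,y0+dy,z0+dz),v=60)
E
python3 ins.py
```

```text
f0 [-0.292585   -0.93914352 -3.13861163] [529.24591872 119.9808766  146.33643303] 11.6333
(0, 0) 512.0 [ 0.4  1.5 -0.3] [511.9 120.  146.2] 15.9
```

```bash
cat > fin.py <<'E'
from h import *
from cell import *
f0=np.array([-.29,-.94,-3.14]);y,z=120.0,146.2;x=512.
while x>490:
    x-=2 if x>498 else .5
    line_to(W(x,y,z),v=25);f=S(get_contact_force())-f0
    if f[0]>5: break
    if abs(f[1])>4: y+=.3*np.sign(f[1])
    if abs(f[2])>4: z+=.3*np.sign(f[2])
print("x",x,y,z,f.round(1),S(get_tcp_pos()).round(2),get_t())
s=snapshot("wrist");s["tcp"]=get_tcp_pos();pickle.dump(s,open("w4.pkl","wb"));cv2.imwrite("pics/w4.png",s["img"][:,:,::-1])
s=snapshot("scene");cv2.imwrite("pics/s4.png",cv2.resize(s["img"][170:290,290:430,::-1],None,fx=4,fy=4,interpolation=cv2.INTER_CUBIC))
E
python3 fin.py
```

```text
x 492.5 120.0 146.2 [ 6.1  1.  -3.9] [493.64 119.96 146.51] 20.3833
```

View pics/s4.png

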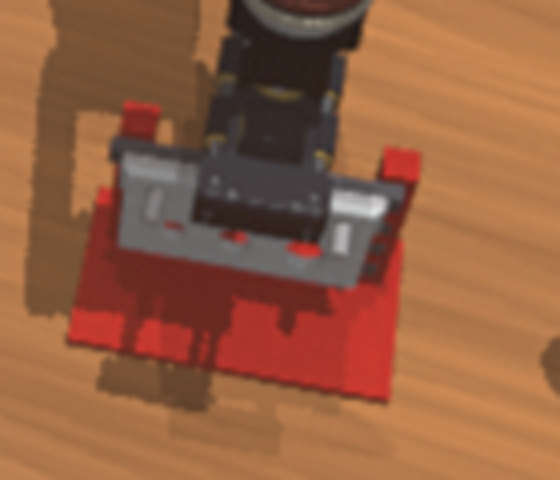

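Both pegs come through the upper corner holes, at (155,203) and (342,237) in the crop, and the plate is flush against the bar. Now I lower it until the pegs carry it, let go and check.

```bash
cat > rel.py <<'E'
from h import *
from cell import *
f0=np.array([-.29,-.94,-3.14]);z=146.2
while z>143.2:
    z-=.3;line_to(W(493.2,120.,z),v=15);f=S(get_contact_force())-f0
    if f[2]>4: break
print(z,f.round(1),S(get_tcp_pos()).round(2),get_t())
open_jaws();hold(.3)
line_to(W(493.6,120.,z+6),v=40)
line_to(W(493.6,120.,260),v=150)
hold(.5)
print(get_width(),get_contact_force(),get_t())
line_to(W(493.6,70.,330),v=150)
hold(.2)
s=snapshot("wrist");pickle.dump(s,open("w5.pkl","wb"));cv2.imwrite("pics/w5.png",s["img"][:,:,::-1])
P=cloud(s);A=np.dstack([P[:,:,:2]@X,P[:,:,:2]@Y,P[:,:,2]]);m=(s["depth"]>0)&(A[:,:,0]>440)&(A[:,:,0]<540)&(A[:,:,1]>20)&(A[:,:,1]<220)
for lo,hi in((172,190),(130,142)):
    q=A[m&(A[:,:,2]>lo)&(A[:,:,2]<hi)&(A[:,:,0]>485)];print(len(q),np.median(q,0),np.percentile(q,[2,98],axis=0).round(1).tolist())
s=snapshot("scene");cv2.imwrite("pics/s5.png",s["img"][:,:,::-1])
E
python3 rel.py
```

```text
143.19999999999987 [5.9 1.1 2.5] [493.75 120.04 143.64] 22.9833
87.1647890363745 [-0.45297047 -0.42789027 -0.42789619] 26.4
466 [493.87212524 119.93906067 179.00506496] [[490.4, 98.6, 177.4], [497.4, 140.5, 180.3]]
1692 [490.11100827 142.44864155 133.3824639 ] [[485.2, 41.5, 131.4], [497.1, 199.1, 135.3]]
```

View pics/w5.png

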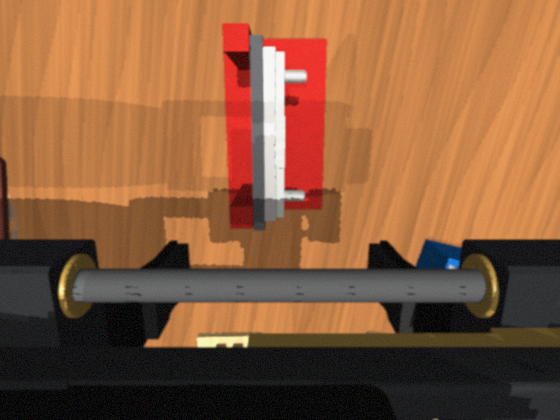

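View pics/s5.png

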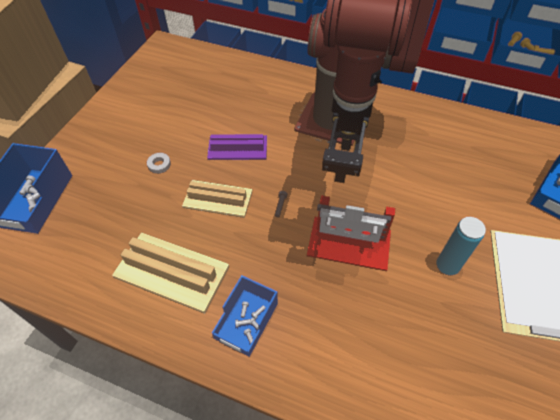

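The wrist view shows the gauge flush against the bar (strip at column 279), with pegs protruding at (295,76) and (293,195). In the scene view the bystanders have not moved.

```bash
python3 -c "
from cell import *
print(hand_in(),get_t())"
```

```text
the job is handed in; nothing more can be done
the job is handed in; nothing more can be done
```

The gauge is hanging on both pegs, flush against the bar, upright and released; the bystanders look unmoved and I handed the job in at about 27 s of the 61 s allowed.

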